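Fit the valve stem and snap cap of a vacuum-jug lid

TASK

Put the valve stem with the bulged stud on top, not the plain-topped one, down through the hole of the jug lid on the service stand until its collar sits on the lid, and let go of it. Then press the small tall snap cap over the stud until it clicks, and keep pressing after the force drops until the cap is fully home on the stem's collar. Finish while still holding the cap in the fingers and pressing it firmly down, and leave the other things on the bench where they are.

Things in the scene. Friction and masses are not known exactly. Their poses are not given: they have to be found in the camera images.
- stem: steel valve stem, 100 g, round, loose, upright. Origin on its axis at the underside of the collar, z up. Below: shaft 10 mm diameter, 42 mm long, last 8 mm tapering to 5 mm. Above: collar 26 mm diameter, z 0 to 16 mm (grip here), then the stud. Starts in one of the rack's holes, collar on the rack's top (origin 55 mm above the bench). On the lid it stands by itself with 1 mm of play
- stud_top (a point): top of the stem's stud, 41 mm above the stem's origin. Stud above the collar: neck 10 mm diameter from 16 to 26 mm, bulge of 17 mm diameter at 30 mm, then a cone narrowing to 7 mm at this top
- lid_hole (a point): centre of the hole in the jug lid's top face, 62 mm above the bench: vertical hole 12 mm in diameter, 22 mm long, open into a 24 mm wide space below, so the whole shaft goes in. The lid is a flat grey disc 84 mm in diameter, 22 mm thick, with a small spout and a thumb tab, on a round black stand 100 mm in diameter, 40 mm high; all fixed. z up
- rack: white parts rack, fixed: a block 200 mm (its x) by 70 mm (its y) by 55 mm high, origin centre of its underside, with two 12 mm holes 50 mm deep in its top at its x = -50 and +50 mm; the stem stands in one and the plain stem in the other, either way round
- cap: snap cap, ribbed black, 124 g, 38 mm diameter (40 over the ribs), 30.5 mm high, flat closed top, loose; starts mouth down on the bench. Origin at the centre of its mouth, z up to the closed top. Bore 21 mm wide, 26.5 mm deep, with a ring of eight sprung lugs 8 mm above the mouth leaving an 11.6 mm opening. Held at its sides with 40 N it does not slip
- cap_top (a point): centre of the cap's closed top, 30.5 mm above its mouth. On the stud the lugs touch about 13 mm above home; the push rises to 10 to 16 N, 6 to 8 mm above home the lugs snap past the bulge, the force drops and the stem may hop up 1 to 4 mm; push on until the mouth rests on the collar: cap origin 16 mm above the stem's, so 78 mm above the bench when the stem is in the lid
- screw_cap: bystander: flat black screw cap 60 mm in diameter, 16 mm high with a 24 mm knob on top (30 mm in all), origin at the centre of its underside, loose. It and the snap cap stand in two places, about 0.1 to 0.2 m apart along x, either way round
- plain_stem: bystander: steel stem with the same shaft and collar but no stud (flat collar top), origin at the underside of the collar, loose in the other hole of the rack
- mug: bystander: white mug 76 mm wide, 90 mm high, origin centre of its underside
- soap: bystander: clear bottle 60 mm wide, 160 mm high, origin centre of its underside
- brush: bystander: washing brush 200 mm long lying on the bench along its own x
- spoon: bystander: spoon 160 mm long lying on the bench along its own x
Things that resemble listed ones, but are neither listed nor needed, are in the scene too. What is shaped like the part that bears lid_hole but turquoise or yellow is not meant.

How it is judged:
By the outcome, as a careful person would: the job done as asked, in the order asked, and still so for the second after the job is handed in, while the arm keeps its last pose, push and grip.
It also fails if it takes over 64 s, if anything falls off the work surface, if the arm or the gripper's body presses on something with over 40 N, if the wrist force passes 120 N, or if a joint passes its speed limit or range.

ROBOT

A 6-joint arm with a two-finger parallel gripper is mounted at the origin on the work surface. World frame = base frame: x ahead of the robot, y to its left, z up, the work surface at z = 0. Lengths are in m, angles in degrees, forces in N, time in s.
With the tool pointing down it reaches from about 0.275 to 0.75 m from the base axis. Payload 10.2 kg.
Tool frame: the origin (TCP) lies midway between the tips of the shut fingers; the grasp point (between the pads) lies 19 mm behind it; z points along the fingers, y is the line along which they close (so a half turn about z gives the same grasp; the last joint's range is limited). The gripper opens to 88 mm and grips with 3 to 60 N. Pads are 18 mm wide; open, the fingers measure 123 mm over their backs; the gripper's body (75 mm by 187 mm) begins 45 mm behind the grasp point.
Start: joints at [58.877, 17.928, 85.812, -0, 76.261, -12.8], TCP at [0.165, 0.498, 0.239] pointing down, gripper open.
Joint ranges: [-168.41, 168.41], [-55.51, 124.54], [10.69, 146.95], [-70.63, 250.63], [1, 178], [-165.06, 165.06]. Speed limits (degrees/s): [136.94, 136.94, 172.46, 180, 180, 180].

INTERFACE

Orientations are given as a 3x3 rotation matrix whose columns are the frame's x, y, z axes.
In Python, from station import observe, capture, finish_job, masks_of gives the robot as it stands. The module is installed in compiled form; this text tells all that it offers.
- The arm moves only by the shell command python3 -m pendant 'ROWS' [OPENING] [FORCE]. ROWS is text: rows parted by semicolons, each of 4 numbers parted by spaces: the shift along the tool's x, y, z in cm, then the turn about the tool's z in degrees. A call has 1 to 20 rows; each row shifts and turns the commanded pose from where the row before left it, along the tool's axes as they then stand; what a row does not reach is not made up. A row lasts 1/10 s, in which the tool goes at most 50 mm and 8.59 degrees, less where a joint would pass 70% of its speed; a pose out of reach is approached as far as the arm can. A call is refused whole if a number of a shift passes 5 or a number of a turn 8.59, either way. A call with a gripper value outside its range is refused whole. OPENING is the opening, from 0 (shut) to 1 (fully open), set as the call begins (- or left out, the last holds). The fingers move at their own pace and stop on an object; FORCE is the grip in N (left out, the last holds). Time passes only in rows, so rows that do not move let the fingers close. It gives the time, the measured TCP pose, the force, the opening and the grip force at its end, in the units of the state.
- observe(): the state, without advancing time (a new reading comes with each control period).
- capture(name): name is "scene" or "top"; returns a dict with "pixels" (480x640x3 uint8, blue, green, red), "depth" (480x640 float32, m along the optical axis (not along the pixel's ray), 0 where there is no reading), "vertical_fov" (degrees; the focal length in pixels is half the picture's height over the tangent of half this angle, whatever the lens; pixels are square), "cx", "cy" (the principal point, pixels), "position" and "orientation" of the camera in the world. Camera axes: x right, y down, z forward; pixel columns grow to the right and rows downward; lengths in m; the calibration is good to about 2 mm. A picture is of the moment at which its call begins.
- finish_job(): hands the job in; it is judged then, once.
Trained networks look in the newest picture that a camera, given by its name, has taken for a name from the list of things; names that differ only in an ending like _2 or _b are one class to them, and where a whole thing is asked for, a point or a joint stands for the part that bears it (a point fixed in the world has none). Each returns a list of dicts, best first, with "conf" (0 to 1); they miss things now and then, are a little off and sometimes report something else, mostly with a low value. They report only what shows in the picture. A call takes as long as a camera call. They do not tell look-alikes from the thing itself.
- masks_of(label, camera): "pixels" (480x640 bool, what is visible of it) and "xy" ([column, row] in pixels, amid what is visible of it).
The state is a dict: "clock": time; "joint_positions": joint angles; "joint_vel": joint speeds; "effort": joint torques, N m; "ee_pos": TCP position; "orientation": TCP orientation; "wrist_force": force on the tool from outside, world axes, zero at the start; "torque": the same for the moment, N m; "finger_gap": opening from 0.0 (shut) to 1.0 (fully open); "gripper_force": force on a finger pad.
Only numpy, scipy, OpenCV 4.12 (cv2) and the standard library are available. Lean on these libraries where they do the work, as an engineer would, in place of code of your own. Each camera call takes 0.05 s, during which the arm holds its last target. There are 200 camera calls.

## Working session

There is one attempt and no reset: what is moved stays moved. The work goes in short steps, Python scripts to look and compute and a shell command to move; the robot and the scene stay as the last step left them, time stands still between calls to the robot, and variables do not carry over. Pictures are saved under pics/ and viewed, at most 10 in all, crops included, and the job is handed in when it is done.

```bash
mkdir -p pics; cat > h.py <<'E'
import numpy as np, cv2
from station import observe, capture, masks_of
def K(c): return 240/np.tan(np.radians(c["vertical_fov"])/2)
def cloud(c):
    f=K(c); v,u=np.mgrid[:480,:640]; d=c["depth"]
    p=np.stack([(u-c["cx"])/f*d,(v-c["cy"])/f*d,d],-1)
    return p@np.array(c["orientation"]).T+np.array(c["position"])
E
python3 - <<'E'
from h import *
s=observe(); print({k:np.round(v,3).tolist() for k,v in s.items()})
for n in ["scene","top"]:
    c=capture(n); cv2.imwrite(f"pics/{n}0.png",c["pixels"]); P=cloud(c)
    print(n,c["vertical_fov"],np.round(c["position"],3),np.round(c["orientation"],2).tolist())
    np.savez(f"{n}0.npz",P=P,d=c["depth"])
    for l in ["stem","plain_stem","lid_hole","rack","cap","screw_cap","mug","soap","brush","spoon"]:
        for m in masks_of(l,n)[:4]:
            k=m["pixels"]&(c["depth"]>0)
            q=P[k]
            print(l,round(m["conf"],2),np.round(m["xy"]).tolist(),k.sum(),np.round(np.median(q,0),3).tolist() if len(q) else None, np.round(np.percentile(q[:,2],97),3) if len(q) else None)
E
```

```text
{'clock': 0.0, 'joint_positions': [58.88, 17.958, 85.853, -0.001, 76.26, -12.799], 'joint_vel': [0.057, -0.053, 0.002, 0.005, -0.051, -0.09], 'effort': [0.0, -40.22, -25.227, 0.07, 0.035, -0.0], 'ee_pos': [0.165, 0.498, 0.238], 'orientation': [[-0.949, 0.314, -0.001], [0.314, 0.949, -0.001], [0.0, -0.001, -1.0]], 'wrist_force': [1.227, -0.892, -0.318], 'torque': [-0.029, 0.003, -0.069], 'gripper_force': 0.0, 'finger_gap': 1.001}
scene 54.501450411925276 [1.142 0.221 0.633] [[-0.44, 0.59, -0.68], [0.9, 0.29, -0.33], [0.01, -0.75, -0.66]]
stem 0.7 [468.0, 259.0] 265 [0.483, 0.219, 0.071] 0.096
plain_stem 0.5 [462.0, 300.0] 260 [0.583, 0.23, 0.07] 0.073
lid_hole 0.75 [161.0, 193.0] 1836 [0.545, -0.41, 0.049] 0.063
lid_hole 0.74 [302.0, 191.0] 1696 [0.395, -0.161, 0.05] 0.063
lid_hole 0.59 [303.0, 257.0] 2450 [0.587, -0.053, 0.057] 0.063
rack 0.89 [459.0, 283.0] 2790 [0.532, 0.219, 0.055] 0.057
cap 0.52 [202.0, 244.0] 224 [0.624, -0.26, 0.03] 0.032
screw_cap 0.79 [229.0, 198.0] 432 [0.458, -0.304, 0.017] 0.03
mug 0.73 [261.0, 322.0] 3370 [0.757, -0.047, 0.056] 0.09
soap 0.86 [202.0, 292.
[... 518 characters left out ...]
77.0, 260.0] 1962 [0.521, -0.421, 0.06] 0.065
lid_hole 0.66 [308.0, 242.0] 1739 [0.559, -0.063, 0.061] 0.065
lid_hole 0.59 [360.0, 334.0] 1867 [0.369, -0.172, 0.061] 0.065
lid_hole 0.21 [181.0, 257.0] 3362 [0.523, 0.215, 0.055] 0.059
rack 0.71 [183.0, 256.0] 3298 [0.524, 0.215, 0.055] 0.059
cap 0.59 [400.0, 218.0] 274 [0.62, -0.263, 0.03] 0.034
screw_cap 0.71 [424.0, 291.0] 563 [0.448, -0.311, 0.018] 0.032
mug 0.68 [305.0, 159.0] 1455 [0.757, -0.048, 0.041] 0.091
soap 0.88 [347.0, 154.0] 943 [0.746, -0.143, 0.106] 0.161
soap 0.57 [400.0, 218.0] 286 [0.621, -0.262, 0.03] 0.034
brush 0.82 [427.0, 182.0] 1197 [0.704, -0.323, 0.018] 0.023
spoon 0.46 [421.0, 293.0] 593 [0.447, -0.31, 0.018] 0.032
```

View pics/scene0.png

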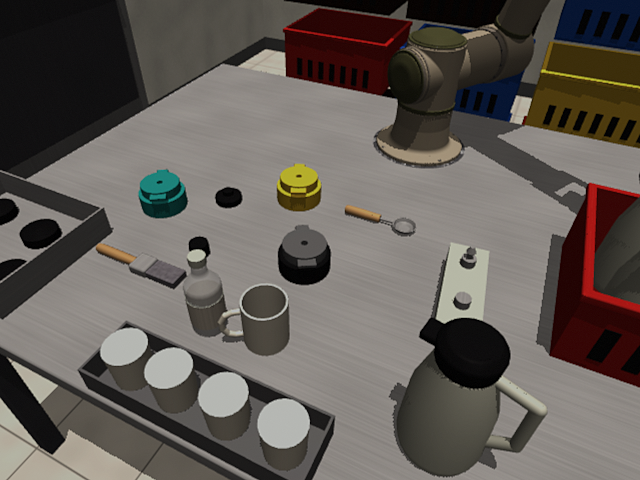

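View pics/top0.png

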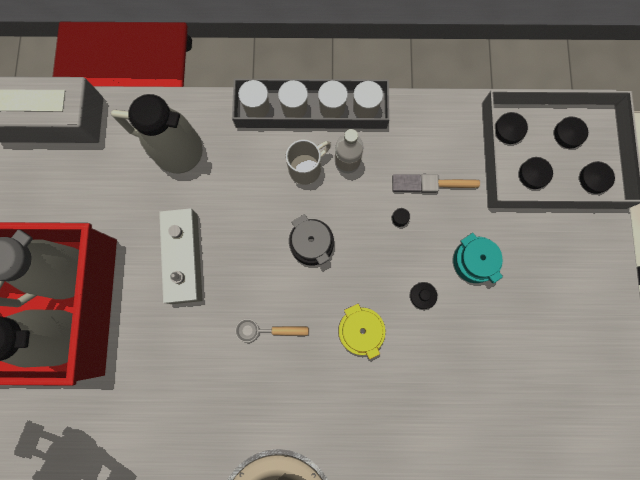

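Scene and top pictures: the three lids are grey on a black stand at top (311,241) / scene (303,243), yellow at top (362,331) and turquoise at top (481,259). The grey one is meant. The rack is at top (181,256). The stem at top (177,277) / scene (468,257) seems to have the stud, and the one at top (175,231) / scene (462,299) looks plain. The small tall snap cap is at top (401,217), and the flat screw cap with a knob is at top (424,295). The black caps in the tray are not listed. I'll confirm in a crop and measure.

```bash
cat >> h.py <<'E'
def ray(c,u,v,z):
    f=K(c); r=np.array(c["orientation"])@np.array([(u-c["cx"])/f,(v-c["cy"])/f,1]); p=np.array(c["position"])
    return p+r*(z-p[2])/r[2]
def proj(c,p):
    q=np.array(c["orientation"]).T@(np.array(p)-np.array(c["position"])); f=K(c)
    return np.array([q[0]/q[2]*f+c["cx"],q[1]/q[2]*f+c["cy"]])
def crop(c,u,v,w,h,s):
    i=c["pixels"][max(0,v-h):v+h,max(0,u-w):u+w]; return cv2.resize(i,None,fx=s,fy=s,interpolation=cv2.INTER_CUBIC)
E
python3 - <<'E'
from h import *
S=capture("scene");T=capture("top")
a=[crop(S,465,275,30,45,4),crop(T,177,255,30,45,4),crop(T,311,241,30,45,4)]
b=[crop(T,401,217,30,22,4),crop(S,303,243,30,22,4),crop(S,200,246,30,22,4)]
im=np.vstack([np.hstack(a),np.hstack(b)]); print(im.shape); cv2.imwrite("pics/c1.png",im)
P=cloud(T);ok=T["depth"]>0
def reg(n,P,x0,x1,y0,y1,z0,z1):
    k=(P[...,0]>x0)&(P[...,0]<x1)&(P[...,1]>y0)&(P[...,1]<y1)&(P[...,2]>z0)&(P[...,2]<z1)
    q=P[k]; 
    if len(q)<4: print(n,len(q));return
    (cx,cy),r=cv2.minEnclosingCircle(q[:,:2].astype(np.float32)*1000)
    print(n,k.sum(),"mean",q.mean(0).round(4),"circ",round(cx,1),round(cy,1),round(r,1),"z",np.percentile(q[:,2],[5,50,95]).round(4))
for nm,P in(("top",P),("scene",cloud(S))):
    print(nm)
    reg("studstem collar",P,.44,.52,.17,.25,.064,.076); reg("stud",P,.44,.52,.17,.25,.078,.11)
    reg("plain collar",P,.54,.62,.18,.26,.064,.08);reg("plain top",P,.54,.62,.18,.26,.08,.11)
    reg("cap",P,.58,.66,-.3,-.22,.024,.04)
    reg("lid",P,.5,.64,-.12,.0,.055,.072)
    reg("rack",P,.38,.68,.12,.3,.048,.061)
for c,n,(u,v) in((T,"top",(311,240)),(S,"scene",(303,243))):
    g=cv2.cvtColor(c["pixels"],6).astype(int); print(n); print(g[v-7:v+8,u-8:u+9])
    np.save(n+"g.npy",g)
E
```

```text
(536, 720, 3)
top
studstem collar 72 mean [0.4773 0.2138 0.0713] circ 478.4 217.6 13.0 z [0.0674 0.0715 0.0741]
stud 54 mean [0.4783 0.2167 0.091 ] circ 478.6 218.5 8.8 z [0.085  0.0909 0.098 ]
plain collar 127 mean [0.5774 0.2284 0.071 ] circ 577.8 229.4 13.6 z [0.0666 0.0711 0.0748]
plain top 0
cap 225 mean [ 0.623  -0.2643  0.0304] circ 623.2 -264.8 19.1 z [0.027  0.0304 0.034 ]
lid 1316 mean [ 0.5636 -0.0636  0.0617] circ 563.5 -64.2 57.9 z [0.0574 0.0618 0.0652]
rack 2788 mean [0.5263 0.2223 0.0553] circ 528.6 222.5 105.4 z [0.052  0.0554 0.0586]
scene
studstem collar 138 mean [0.4825 0.2186 0.0704] circ 477.8 219.4 14.1 z [0.0653 0.0711 0.0736]
stud 79 mean [0.4819 0.2185 0.0896] circ 479.8 219.1 8.0 z [0.0798 0.0899 0.0965]
plain collar 199 mean [0.5798 0.2295 0.0704] circ 577.9 228.8 14.1 z [0.0656 0.071  0.0727]
plain top 0
cap 220 mean [ 0.6243 -0.2629  0.0299] circ 623.4 -264.2 19.2 z [0.0263 0.0301 0.0319]
lid 1322 mean [ 0.5693 -0.0603  0.0611] circ 562.7 -63.1 58.6 z [0.0568 0.0617 0.0635]
rack 2727 mean [0.5302 0.2227 0.0553] circ 525.3 224.7 104.5 z [0.0536 0.0553 0.0
[... 1191 characters left out ...]
89 88 88 88 88 89 89 89 89 90 89 88 88 89 89 88 89]
 [89 89 89 87 89 89 90 91 94 92 92 91 90 88 88 89 89]
 [88 88 88 88 89 90 90 80 71 70 75 82 88 90 89 88 88]
 [89 88 88 89 89 88 73 44 23 19 28 44 72 91 89 88 87]
 [88 89 88 88 90 81 43 18 26 28 23 14 44 87 90 89 89]
 [89 89 89 89 90 82 42 18 23 25 24 19 45 85 90 88 89]
 [88 88 87 88 89 88 68 46 40 30 35 46 74 92 89 89 88]
 [88 89 89 88 90 90 90 82 76 66 71 81 93 90 89 89 88]
 [88 89 89 88 89 89 89 91 92 92 91 91 89 89 89 88 88]
 [89 89 89 88 88 88 90 89 89 89 89 88 88 89 88 89 88]
 [88 87 88 88 88 88 88 89 88 88 88 89 88 88 88 89 87]
 [89 88 89 88 89 88 88 88 89 89 89 88 88 88 89 89 88]
 [88 88 89 89 88 89 89 88 88 88 88 87 88 89 89 88 88]]
```

View pics/c1.png

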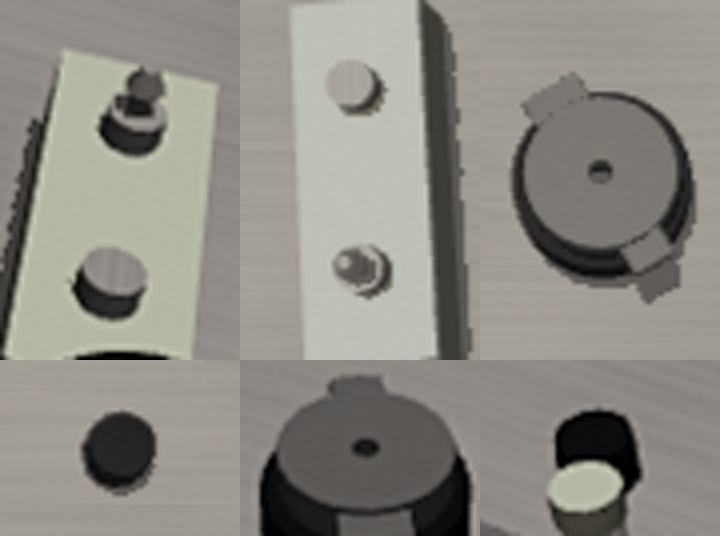

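The crop confirms it: the stem at scene (468,257) / top (177,277) has the bulged stud, and the other has a flat top. The grey lid's hole is at top (311,238) and scene (304,242). The small 38 mm cap at top (401,217) is the snap cap.

```bash
python3 - <<'E'
from h import *
S=capture("scene");T=capture("top")
for c,(u,v),b in((T,(311,239),120),(S,(304,242),88)):
    g=cv2.cvtColor(c["pixels"],6).astype(float)[v-6:v+7,u-7:u+8]; w=np.clip((b-g)/b,0,.3); w[w<.05]=0
    y,x=np.mgrid[v-6:v+7,u-7:u+8]; p=((x*w).sum()/w.sum(),(y*w).sum()/w.sum()); print(np.round(p,2),ray(c,*p,.062).round(4))
for c,k in((T,"top"),(S,"scene")):
    for p in([.4785,.2185,.096],[.4785,.2185,.071]): print(k,proj(c,p).round(1))
P=np.concatenate([cloud(c)[c["depth"]>0] for c in(S,T)])
for x in np.arange(.1,.7,.05):
    print(round(x,2),[round(float(np.percentile(q,99)),2) if len(q:=P[(abs(P[:,0]-x)<.025)&(abs(P[:,1]-y)<.025)][:,2])>3 else -1 for y in np.arange(.1,.56,.05)])
E
```

```text
[310.69 238.36] [ 0.5642 -0.0641  0.062 ]
[303.92 242.51] [ 0.5628 -0.0643  0.062 ]
top [172.2 275.3]
top [175.8 276.6]
scene [472.5 247.4]
scene [469.1 258. ]
0.1 [0.01, 0.0, 0.0, 0.0, 0.0, 0.0, 0.0, 0.01, 0.01, 0.01]
0.15 [0.0, 0.0, 0.0, 0.0, 0.0, 0.0, 0.0, 0.01, 0.01, 0.01]
0.2 [0.0, 0.0, 0.0, 0.0, 0.0, 0.0, 0.0, 0.01, 0.0, 0.01]
0.25 [0.0, 0.0, 0.0, 0.0, 0.0, 0.14, 0.15, 0.15, 0.15, 0.0]
0.3 [0.0, 0.0, 0.0, 0.0, 0.0, 0.15, 0.15, 0.23, 0.2, 0.11]
0.35 [0.02, 0.0, 0.0, 0.01, 0.0, 0.15, 0.23, 0.25, -1, -1]
0.4 [0.01, 0.0, 0.0, 0.0, 0.0, 0.15, 0.15, 0.24, 0.2, 0.13]
0.45 [0.0, 0.0, 0.09, 0.07, 0.0, 0.15, 0.15, 0.25, 0.24, 0.09]
0.5 [0.0, 0.0, 0.1, 0.07, 0.0, 0.15, 0.15, 0.25, 0.25, -1]
0.55 [0.01, 0.0, 0.07, 0.07, 0.0, 0.15, 0.15, 0.23, 0.24, 0.15]
0.6 [0.01, 0.0, 0.07, 0.07, 0.01, 0.0, 0.15, 0.15, 0.15, 0.15]
0.65 [0.0, 0.0, 0.06, 0.06, 0.0, 0.01, 0.0, 0.0, 0.0, 0.01]
```

```bash
python3 -m pendant '-0.7 -1 -0.3 0;-1.4 -2 -0.3 0;-1.4 -2.1 -0.3 0;-1.4 -2.1 -0.3 0;-1.4 -2.1 -0.3 0;-1.4 -2.1 -0.3 0;-1.4 -2.1 -0.3 0;-1.4 -2.1 -0.3 0;-1.4 -2.1 -0.3 0;-1.4 -2.1 -0.3 0;-0.3 -1 0 4;0 0 0 8;0 0 0 8;0 0 0 8;0 0 0 8;0 0 0 8;0 0 0 8;0 0 0 8;0 0 0 8;0 0 0 3.7' 0.7 40
```

```text
clock: 3.3
ee_pos: [0.2285, 0.2576, 0.2688]
orientation: [[0.005, 1.0, 0.0], [1.0, -0.005, 0.0], [0.0, 0.0, -1.0]]
wrist_force: [0.3, -0.4, 0.6]
finger_gap: 0.699
gripper_force: 0.0
```

```bash
python3 -m pendant '-0.2 1.2 0 0;-0.4 2.5 0 0;-0.4 2.5 0.5 0;-0.4 2.5 1 0;-0.4 2.5 1.5 0;-0.4 2.5 1.5 0;-0.4 2.5 1.5 0;-0.4 2.5 1.5 0;-0.4 2.5 1.5 0;-0.4 2.5 1.5 0;-0.2 1.3 1.5 0;0 0 1.4 0;0 0 0.6 0;0 0 0 0;0 0 0 0'; python3 - <<'E'
from h import *
T=capture("top");S=capture("scene")
cv2.imwrite("pics/a1.png",np.hstack([crop(S,465,240,45,60,4),crop(T,177,265,45,60,4)]))
s=observe();print(s["ee_pos"],proj(S,s["ee_pos"]),proj(T,s["ee_pos"]))
E
```

```text
clock: 4.8
ee_pos: [0.479, 0.2179, 0.1294]
orientation: [[-0.0, 1.0, 0.001], [1.0, 0.0, 0.0], [0.0, 0.001, -1.0]]
wrist_force: [-0.5, 1.2, 0.8]
finger_gap: 0.703
gripper_force: 0.0
[0.47903593 0.21809785 0.12956334] [477.07689668 232.69012708] [167.33489585 273.08709037]
```

View pics/a1.png

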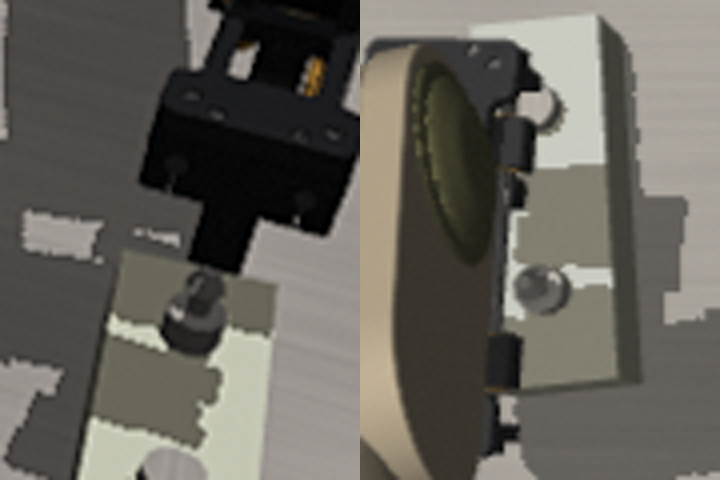

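Scene (465,240 centre) and top crops: the finger is in line with the stud, and the fingers straddle the stem along x. I'll go down and grip.

```bash
python3 -m pendant '0.05 -0.05 1 0;0 0 1.2 0;0 0 1.2 0;0 0 1.2 0;0 0 1 0;0 0 0.8 0;0 0 0.5 0;0 0 0.2 0;0 0 0 0;0 0 0 0' && python3 -m pendant '0 0 0 0;0 0 0 0;0 0 0 0;0 0 0 0;0 0 0 0;0 0 0 0;0 0 0 0;0 0 0 0' 0.15 40
```

```text
clock: 5.9
ee_pos: [0.4785, 0.2186, 0.0581]
orientation: [[0.0, 1.0, 0.001], [1.0, -0.0, 0.0], [0.0, 0.001, -1.0]]
wrist_force: [0.3, 0.5, 0.6]
finger_gap: 0.699
gripper_force: 0.0
clock: 6.7
ee_pos: [0.4783, 0.2186, 0.0578]
orientation: [[0.0, 1.0, 0.0], [1.0, -0.0, 0.0], [0.0, 0.0, -1.0]]
wrist_force: [-0.2, 0.1, 0.8]
finger_gap: 0.282
gripper_force: 40.0
```

```bash
python3 -m pendant '0 0 -0.5 0;0 0 -1 0;0 0 -1 0;0 0 -1 0;0 0 -1 0;0 0 -1.5 0;0 0 -1.5 0;0 0 -1 0;0 0 -0.5 0;-1 0.3 0 0;-2 0.6 0 0;-2.5 0.75 0 0;-2.5 0.75 0 0;-2.5 0.75 0 0;-2.5 0.75 0 0;-2.5 0.75 0 0;-2.5 0.75 0 0;-2.5 0.75 0 0;-2 0.6 0 0;-1 0.3 0 0'; python3 -m pendant '-2 0.1 0 0;-2 0.1 0 0;-1 0 0 0;-0.26 0.02 0 0;0 0 0 0;0 0 0 0;0 0 0 0'; python3 - <<'E'
from h import *
T=capture("top");S=capture("scene"); s=observe(); e=np.array(s["ee_pos"]);print(e)
u,v=proj(S,e+[0,0,.0]).round().astype(int);print(u,v); a,b=proj(T,e).round().astype(int);print(a,b)
cv2.imwrite("pics/a2.png",np.hstack([crop(S,u,v,45,60,4),crop(T,a,b,45,60,4)]))
for n,c in(("scene",S),("top",T)):
    for m in masks_of("stem",n)[:3]: print(n,m["conf"],m["xy"],m["pixels"].sum())
E
```

```text
clock: 8.7
ee_pos: [0.5486, -0.0185, 0.147]
orientation: [[0.002, 1.0, -0.001], [1.0, -0.002, 0.0], [0.0, -0.001, -1.0]]
wrist_force: [-0.1, 0.9, -0.9]
finger_gap: 0.283
gripper_force: 40.0
clock: 9.4
ee_pos: [0.5508, -0.0683, 0.1477]
orientation: [[-0.0, 1.0, -0.0], [1.0, 0.0, 0.0], [0.0, -0.0, -1.0]]
wrist_force: [-1.0, 0.5, -0.9]
finger_gap: 0.279
gripper_force: 40.0
[ 0.55083758 -0.06855268  0.147743  ]
305 201
312 237
scene 0.66 [307.5, 203.3] 140
```

View pics/a2.png

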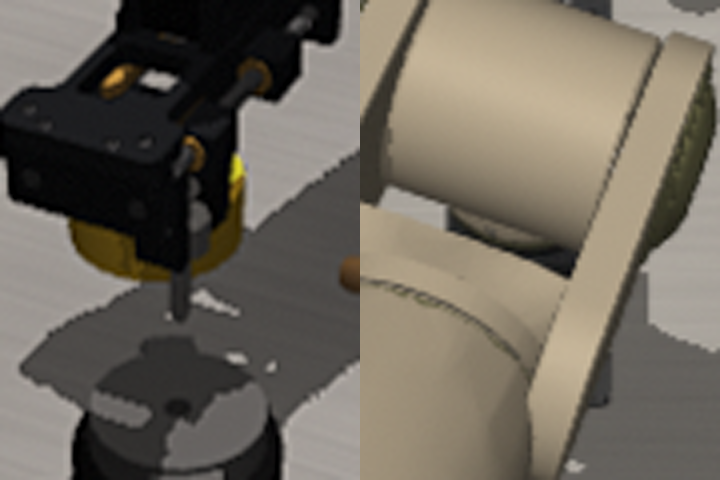

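Crop a2: the stem is held upright, its shaft tip at about scene (305,220), and the lid hole at (304,242) is clear. Next I'll compare the shaft with the pose expected from the TCP.

```bash
python3 - <<'E'
from h import *
S=capture("scene"); e=np.array(observe()["ee_pos"])
for dz in(-.0448,-.0368,-.03,-.015): print(dz,proj(S,e+[0,0,dz]).round(2))
g=cv2.cvtColor(S["pixels"],6).astype(int); print(g[203:225,297:314]); print(e)
for dx,dy in((.001,0),(0,.001)): print((proj(S,e+[dx,dy,-.04])-proj(S,e+[0,0,-.04])).round(2))
E
```

```text
-0.0448 [304.69 220.93]
-0.0368 [304.71 217.47]
-0.03 [304.73 214.49]
-0.015 [304.77 207.8 ]
[[  8   9   7   7   5   8   9   5   4   9  30  40  37  35  40  49  50]
 [  6   6   7   5   7   6   9   8   4  12  28  41  38  39  46  51  49]
 [  4   5   7   5   6   7   7   5   6  10  29  42  43  48  51  48  48]
 [ 19   4   2   4   6   7   7   5   4   9  35  50  48  50  49  48  46]
 [ 44  34  30  18   6   3   4   4   9  24  43  53  50  49  48  45  48]
 [ 54  55  52  42  32  23  14   4  13  34  45  51  48  48  50  57  65]
 [ 50  53  52  53  51  41  31  25  29  36  43  51  57  66  69  75  83]
 [ 48  50  49  51  48  39  41  42  41  37  46  66  72  80  81  81  80]
 [ 64  64  65  66  61  43  38  40  39  34  53  82  78  75  76  74  76]
 [ 80  80  81  82  75  49  36  39  38  34  51  79  72  69  70  74  74]
 [ 77  76  78  80  73  47  36  40  39  33  46  71  86 122 104  67  73]
 [ 76  75  76  79  72  47  36  40  38  30  73 127 139 168 153 102  66]
 [ 76  78  75  79  72  47  36  40  39  27 103 181 170 166 167 152 101]
 [ 78  77  77  79  72  46  36  39  38  28  81 143 134 144 168 168 155]
 [ 76  78  77  79  71  45  34  40  39  33  47  71  65  92 135 133 147]
 [ 75  75  74  74  71  52  32  38  38  40  63  79  73  71  68  64  92]
 [ 75  75  72  94 133 110  35  36  35  48  77  80  78  76  75  74  70]
 [ 75  75  73 100 146 123  50  31  36  55  81  79  77  77  78  77  76]
 [ 76  76  74  72  69  73  68  44  53  70  79  77  76  78  78  77  78]
 [ 77  76  76  76  75  76  75  71  74  78  78  76  76  76  76  76  77]
 [ 76  77  78  78  78  78  79  80  80  78  77  76  76  76  76  75  76]
 [ 76  72  73  73  71  67  71  71  71  70  71  74  77  76  75  76  76]]
[ 0.55084887 -0.0688439   0.14773909]
[-0.25  0.31]
[0.5  0.16]
```

```bash
python3 -m pendant '0.2 0.5 0 0;0.2 0.5 0 0;0.1 0.28 0.5 0;0 0 1 0;0 0 1 0;0 0 0.9 0;0 0 0.3 0;0 0 0 0;0 0 0 0'; python3 - <<'E'
from h import *
S=capture("scene"); e=np.array(observe()["ee_pos"]);print(e,proj(S,e-[0,0,.0448]),proj(S,[.5635,-.064,.062]))
cv2.imwrite("pics/a3.png",crop(S,304,236,30,25,10))
E
```

```text
clock: 10.55
ee_pos: [0.5638, -0.0642, 0.111]
orientation: [[0.0, 1.0, 0.001], [1.0, -0.0, -0.0], [-0.0, 0.001, -1.0]]
wrist_force: [-0.0, 0.2, -1.6]
finger_gap: 0.283
gripper_force: 40.0
[ 0.56384822 -0.06414548  0.11110924] [303.75650821 241.12377213] [303.9030879  242.78790532]
```

View pics/a3.png

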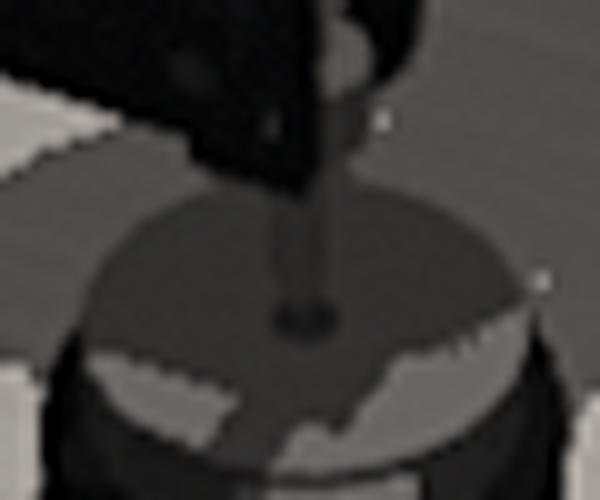

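Crop a3: the shaft at crop x≈301 is right above the hole at (305,322), about 0.4 px left of it. I'll nudge it 0.5 mm in y and insert.

```bash
python3 -m pendant '0.05 0 0.2 0;0 0 0.3 0;0 0 0.3 0;0 0 0.3 0;0 0 0.3 0;0 0 0 0'; python3 -m pendant '0 0 0.4 0;0 0 0.4 0;0 0 0.4 0;0 0 0.4 0;0 0 0.4 0;0 0 0 0'
```

```text
clock: 11.2
ee_pos: [0.5634, -0.0635, 0.0962]
orientation: [[0.0, 1.0, -0.001], [1.0, -0.0, 0.0], [0.0, -0.001, -1.0]]
wrist_force: [-0.2, -0.3, -1.3]
finger_gap: 0.282
gripper_force: 40.0
clock: 11.8
ee_pos: [0.5634, -0.0635, 0.0761]
orientation: [[0.0, 1.0, -0.001], [1.0, -0.0, 0.0], [0.0, -0.001, -1.0]]
wrist_force: [0.7, -0.7, -1.1]
finger_gap: 0.282
gripper_force: 40.0
```

```bash
python3 -m pendant '0 0 0.3 0;0 0 0.3 0;0 0 0.3 0;0 0 0.1 0;0 0 0 0'; python3 -m pendant '0 0 0.07 0;0 0 0.05 0;0 0 0 0;0 0 0 0'
```

```text
clock: 12.3
ee_pos: [0.5636, -0.0635, 0.0665]
orientation: [[0.0, 1.0, -0.0], [1.0, -0.0, 0.0], [0.0, -0.0, -1.0]]
wrist_force: [-1.0, -0.3, -1.6]
finger_gap: 0.28
gripper_force: 40.0
clock: 12.7
ee_pos: [0.5637, -0.0636, 0.0656]
orientation: [[0.0, 1.0, 0.0], [1.0, -0.0, -0.0], [-0.0, 0.0, -1.0]]
wrist_force: [0.5, -0.2, -0.9]
finger_gap: 0.284
gripper_force: 40.0
```

```bash
python3 -m pendant '0 0 0.05 0;0 0 0.05 0;0 0 0 0;0 0 0 0'; python3 -m pendant '0 0 0.05 0;0 0 0 0;0 0 0 0'
```

```text
clock: 13.1
ee_pos: [0.5637, -0.0636, 0.0647]
orientation: [[0.0, 1.0, 0.0], [1.0, -0.0, -0.0], [-0.0, 0.0, -1.0]]
wrist_force: [-1.1, 0.6, 3.5]
finger_gap: 0.286
gripper_force: 40.0
clock: 13.4
ee_pos: [0.5637, -0.0636, 0.0647]
orientation: [[0.0, 1.0, 0.0], [1.0, -0.0, -0.0], [-0.0, 0.0, -1.0]]
wrist_force: [-3.9, 0.0, 7.2]
finger_gap: 0.282
gripper_force: 40.0
```

```bash
python3 -m pendant '0 0 -0.05 0;0 0 0 0;0 0 0 0;0 0 0 0;0 0 0 0' 0.6 && python3 -m pendant '0 0 -0.3 0;0 0 -0.5 0;0 0 -1 0;0 0 -1.5 0;0 0 -2 0;0 0 -2 0;0 0 -2 0;0 0 -1 0;-1 0.2 0 0;-2 0.6 0 0;-2.5 0.75 0 0;-2.5 0.75 0 0;-2.5 0.75 0 0;-2.5 0.75 0 0;-2.5 0.75 0 0;-2.5 0.8 0 0;-1.5 0.2 0 0;-0.5 0 0 0;0 0 0 0' && python3 - <<'E'
from h import *
T=capture("top");S=capture("scene"); s=observe(); print(s["clock"],s["ee_pos"])
for n,c in(("scene",S),("top",T)):
    P=cloud(c)
    def reg(t,x0,x1,y0,y1,z0,z1):
        k=(P[...,0]>x0)&(P[...,0]<x1)&(P[...,1]>y0)&(P[...,1]<y1)&(P[...,2]>z0)&(P[...,2]<z1); q=P[k]
        if len(q)<4: print(n,t,len(q));return
        o,r=cv2.minEnclosingCircle(q[:,:2].astype(np.float32)*1000); print(n,t,k.sum(),np.round(o,1),round(r,1),np.percentile(q[:,2],[5,50,98]).round(4))
    reg("collar",.53,.6,-.1,-.03,.072,.082);reg("stud",.53,.6,-.1,-.03,.085,.12);reg("cap",.58,.66,-.3,-.22,.024,.04)
cv2.imwrite("pics/a4.png",np.hstack([crop(S,304,230,40,50,4),crop(T,311,235,40,50,4),crop(S,200,246,20,50,4)]))
E
```

```text
clock: 13.9
ee_pos: [0.5636, -0.0635, 0.0644]
orientation: [[0.0, 1.0, -0.0], [1.0, -0.0, 0.0], [0.0, -0.0, -1.0]]
wrist_force: [0.2, 0.8, -1.3]
finger_gap: 0.6
gripper_force: 0.0
clock: 15.8
ee_pos: [0.6185, -0.2648, 0.1663]
orientation: [[0.002, 1.0, -0.001], [1.0, -0.002, 0.001], [0.001, -0.001, -1.0]]
wrist_force: [0.7, -0.5, -0.1]
finger_gap: 0.601
gripper_force: 0.0
15.9 [ 0.61885036 -0.26336506  0.16708177]
scene collar 107 [564.4 -63.1] 13.5 [0.073  0.0775 0.0806]
scene stud 69 [565.3 -63.1] 8.1 [0.0864 0.0961 0.1041]
scene cap 222 [ 624.  -264.3] 20.0 [0.0259 0.03   0.0324]
top collar 64 [564.7 -64. ] 13.0 [0.074  0.0782 0.0812]
top stud 52 [564.7 -64. ] 8.4 [0.0923 0.0981 0.1054]
top cap 0
```

View pics/a4.png

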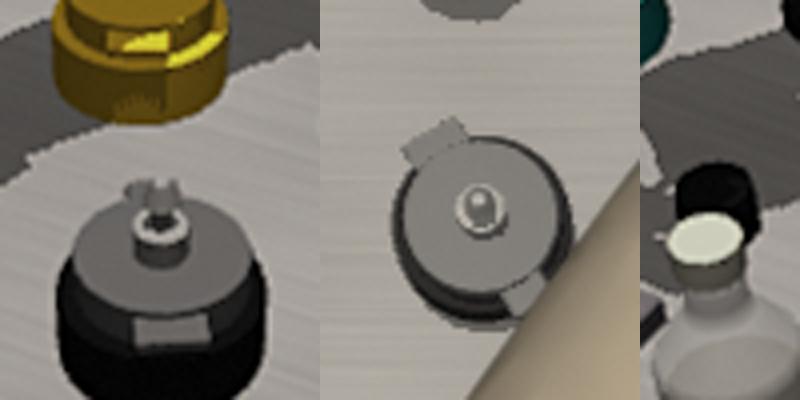

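Crop a4: the stem stands upright with its collar on the lid (top crop (480,210)), and its measured heights match being seated: collar top about 0.078, stud about 0.103. The fingers are now above the snap cap.

```bash
python3 -m pendant '0 0.2 1 0;0 0.25 2 0;0 0 2.5 0;0 0 2.5 0;0 0 2 0;0 0 1 0;0 0 0.5 0;0 0 0 0;0 0 0 0'
```

```text
clock: 16.8
ee_pos: [0.624, -0.2637, 0.0535]
orientation: [[0.0, 1.0, 0.001], [1.0, -0.0, -0.001], [-0.001, 0.001, -1.0]]
wrist_force: [-0.0, -0.3, -0.1]
finger_gap: 0.596
gripper_force: 0.0
```

```bash
python3 -m pendant '-0.07 0 0.6 0;0 0 1 0;0 0 1 0;0 0 1 0;0 0 0.8 0;0 0 0.4 0;0 0 0.1 0;0 0 0 0;0 0 0 0' && python3 -m pendant '0 0 0 0;0 0 0 0;0 0 0 0;0 0 0 0;0 0 0 0;0 0 0 0;0 0 0 0' 0.3 45
```

```text
clock: 17.7
ee_pos: [0.6238, -0.2644, 0.004]
orientation: [[0.0, 1.0, 0.001], [1.0, -0.0, -0.0], [-0.0, 0.001, -1.0]]
wrist_force: [0.2, -0.0, -0.0]
finger_gap: 0.601
gripper_force: 0.0
clock: 18.4
ee_pos: [0.6236, -0.2643, 0.0038]
orientation: [[0.0, 1.0, 0.0], [1.0, -0.0, -0.0], [-0.0, 0.0, -1.0]]
wrist_force: [-1.4, 0.3, 4.3]
finger_gap: 0.412
gripper_force: 45.0
```

```bash
python3 -m pendant '0 0 -0.5 0;0 0 -1.1 0;0 0 -2 0;0 0 -2 0;0 0 -2.5 0;0 0 -2.5 0;0 0 -2 0;0 0 -1 0;1 -0.3 0 0;2 -0.6 0 0;2.5 -0.75 0 0;2.5 -0.75 0 0;2.5 -0.75 0 0;2.5 -0.75 0 0;2.5 -0.75 0 0;2.5 -0.75 0 0;1.5 -0.4 0 0;0.5 -0.16 0 0;0.08 0 0 0;0 0 0 0'; python3 -m pendant '0 0 0 0;0 0 0 0' ; python3 - <<'E'
from h import *
S=capture("scene"); e=np.array(observe()["ee_pos"]);print(e)
P=cloud(S); k=(abs(P[...,0]-e[0])<.06)&(abs(P[...,1]-e[1])<.06)&(P[...,2]>.125)&(P[...,2]<.185)
print(proj(S,e).round(1),proj(S,e-[0,0,.004]).round(1),proj(S,[.5641,-.0636,.103]).round(1))
u,v=proj(S,e).astype(int)
cv2.imwrite("pics/a5.png",crop(S,u,v+12,40,40,7))
E
```

```text
clock: 20.4
ee_pos: [0.5642, -0.0641, 0.1393]
orientation: [[0.001, 1.0, 0.0], [1.0, -0.001, -0.0], [-0.0, 0.0, -1.0]]
wrist_force: [-0.7, -0.4, -0.6]
finger_gap: 0.416
gripper_force: 45.0
clock: 20.6
ee_pos: [0.5641, -0.0641, 0.1394]
orientation: [[0.001, 1.0, -0.0], [1.0, -0.001, -0.0], [-0.0, -0.0, -1.0]]
wrist_force: [0.0, -1.1, -0.9]
finger_gap: 0.414
gripper_force: 45.0
[ 0.56412328 -0.06401975  0.13940097]
[303.9 209.6] [303.9 211.5] [304.  225.9]
```

View pics/a5.png

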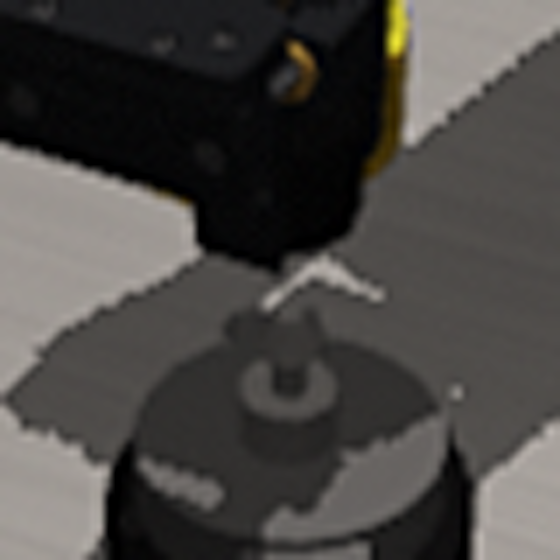

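Crop a5: the cap is above the stud. Its right edge at crop x≈360 puts the cap axis at column 304, the stem's column. I'll descend and press.

```bash
python3 -m pendant '0.03 0 0.5 0;0 0 1 0;0 0 1 0;0 0 0.8 0;0 0 0.4 0;0 0 0.2 0;0 0 0 0;0 0 0 0' - 50; python3 -m pendant '0 0 0.1 0;0 0 0.1 0;0 0 0.1 0;0 0 0.1 0;0 0 0.1 0;0 0 0 0'; python3 -m pendant '0 0 0.1 0;0 0 0.1 0;0 0 0 0'
```

```text
clock: 21.45
ee_pos: [0.5642, -0.0632, 0.1008]
orientation: [[0.0, 1.0, 0.001], [1.0, -0.0, -0.0], [-0.0, 0.001, -1.0]]
wrist_force: [-0.4, 0.4, -0.8]
finger_gap: 0.409
gripper_force: 50.0
clock: 22.05
ee_pos: [0.564, -0.0631, 0.0954]
orientation: [[0.0, 1.0, -0.0], [1.0, -0.0, 0.0], [0.0, -0.0, -1.0]]
wrist_force: [0.7, 0.0, -1.9]
finger_gap: 0.41
gripper_force: 50.0
clock: 22.35
ee_pos: [0.5641, -0.0632, 0.0938]
orientation: [[0.0, 1.0, 0.0], [1.0, -0.0, -0.0], [-0.0, 0.0, -1.0]]
wrist_force: [-1.3, 0.7, 3.0]
finger_gap: 0.41
gripper_force: 50.0
```

Contact is where I expected it. I'll press on.

```bash
python3 -m pendant '0 0 0.1 0;0 0 0.1 0;0 0 0.1 0;0 0 0 0'; python3 -m pendant '0 0 0.1 0;0 0 0.1 0;0 0 0 0'; python3 -m pendant '0 0 0.1 0;0 0 0.1 0;0 0 0 0'
```

```text
clock: 22.75
ee_pos: [0.5648, -0.0634, 0.0916]
orientation: [[0.0, 1.0, 0.002], [1.0, -0.0, -0.001], [-0.001, 0.002, -1.0]]
wrist_force: [-1.3, 0.4, 7.3]
finger_gap: 0.408
gripper_force: 50.0
clock: 23.05
ee_pos: [0.5652, -0.0635, 0.0901]
orientation: [[0.0, 1.0, 0.004], [1.0, -0.0, -0.001], [-0.001, 0.004, -1.0]]
wrist_force: [-0.2, 1.0, 8.6]
finger_gap: 0.416
gripper_force: 50.0
clock: 23.35
ee_pos: [0.564, -0.0631, 0.0863]
orientation: [[0.0, 1.0, -0.0], [1.0, -0.0, 0.0], [0.0, -0.0, -1.0]]
wrist_force: [-0.8, -1.3, -1.7]
finger_gap: 0.413
gripper_force: 50.0
```

The force dropped at about 5 mm above home, so it has snapped. I'll keep pushing to home.

```bash
python3 -m pendant '0 0 0.1 0;0 0 0.1 0;0 0 0.1 0;0 0 0 0'; python3 -m pendant '0 0 0.1 0;0 0 0.05 0;0 0 0 0;0 0 0 0'; python3 -m pendant '0 0 0.1 0;0 0 0 0;0 0 0 0'
```

```text
clock: 23.75
ee_pos: [0.5639, -0.0631, 0.0832]
orientation: [[0.0, 1.0, -0.0], [1.0, -0.0, 0.0], [0.0, -0.0, -1.0]]
wrist_force: [-1.1, -0.3, -2.0]
finger_gap: 0.413
gripper_force: 50.0
clock: 24.15
ee_pos: [0.5641, -0.0632, 0.0821]
orientation: [[0.0, 1.0, 0.0], [1.0, -0.0, -0.0], [-0.0, 0.0, -1.0]]
wrist_force: [0.3, 1.1, -1.5]
finger_gap: 0.413
gripper_force: 50.0
clock: 24.45
ee_pos: [0.5642, -0.0632, 0.0817]
orientation: [[0.0, 1.0, 0.0], [1.0, -0.0, -0.0], [-0.0, 0.0, -1.0]]
wrist_force: [-2.3, 1.2, 5.2]
finger_gap: 0.412
gripper_force: 50.0
```

```bash
python3 -m pendant '0 0 0.05 0;0 0 0.05 0;0 0 0 0;0 0 0 0' - 60; python3 -m pendant '0 0 0.05 0;0 0 0.05 0;0 0 0 0;0 0 0 0;0 0 0 0'
```

```text
clock: 24.85
ee_pos: [0.5642, -0.0632, 0.0816]
orientation: [[0.0, 1.0, 0.001], [1.0, -0.0, -0.001], [-0.001, 0.001, -1.0]]
wrist_force: [-6.7, 1.3, 14.1]
finger_gap: 0.413
gripper_force: 60.0
clock: 25.35
ee_pos: [0.5643, -0.0632, 0.0815]
orientation: [[0.0, 1.0, 0.001], [1.0, -0.0, -0.001], [-0.001, 0.001, -1.0]]
wrist_force: [-9.6, 1.6, 22.1]
finger_gap: 0.409
gripper_force: 60.0
```

```bash
python3 -m pendant '0 -0.06 0.03 0;0 0 0.03 0;0 0 0 0;0 0 0 0;0 0 0 0'; python3 - <<'E'
from h import *
S=capture("scene");T=capture("top"); e=np.array(observe()["ee_pos"]);u,v=proj(S,e).astype(int)
cv2.imwrite("pics/a6.png",np.hstack([crop(S,u,v,40,40,7),cv2.resize(T["pixels"][80:400,100:],None,fx=.43,fy=1.75)[:560]]))
E
```

```text
clock: 25.85
ee_pos: [0.5643, -0.0632, 0.0815]
orientation: [[0.0, 1.0, 0.003], [1.0, -0.0, -0.001], [-0.001, 0.003, -1.0]]
wrist_force: [-9.0, 2.3, 25.1]
finger_gap: 0.408
gripper_force: 60.0
```

View pics/a6.png

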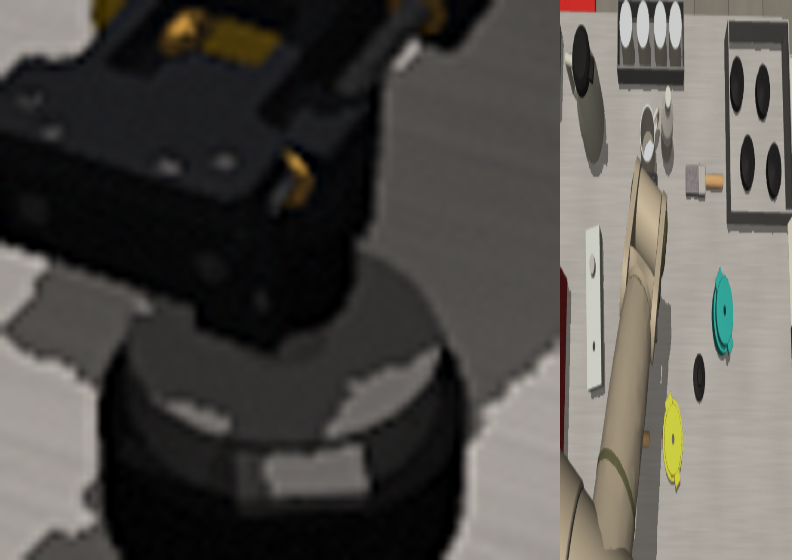

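Crop a6: the cap is down on the collar over the lid, held in the fingers with 25 N of push, and the other things are where they were. I'll hand it in.

```bash
python3 -c "
from station import finish_job
print(finish_job())"
```

```text
the job is handed in; nothing more can be done
None
```

I handed the job in at about 26 s: the studded stem stands seated in the grey lid, and the snap cap clicked and went down to the collar (within about 0.5 mm by the tool height). At hand-in the fingers still held the cap, pressing down with about 25 N, and the other things on the bench were not moved.

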